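# Sort the model car's running gear into its trays

### The arm

A 7-joint arm with a two-finger parallel gripper is mounted at the origin on the work surface. World frame = base frame: x ahead of the robot, y to its left, z up, the work surface at z = 0. Lengths are in m, angles in rad, forces in N, time in s.
With the tool pointing down it reaches from about 0.35 to 0.9 m from the base axis. Payload 19.9 kg.
Tool frame: the origin (TCP) lies at the very end of the fingers, on their centre line; the grasp point (between the pads) lies 19 mm behind it (pinch_z is the distance from the TCP to the grasp point, in m); z points along the fingers, y is the line along which they close (so a half turn about z gives the same grasp; the last joint's range is limited). The gripper opens to 94 mm and grips with 3 to 60 N. Pads are 16 mm wide; open, the fingers measure 119 mm over their backs; the gripper's body (75 mm by 177 mm) begins 78 mm behind the grasp point.
Start: joints at [-1.177, 0.417, -0.01, 1.614, 0.005, 1.111, -0.053], TCP at [0.263, 0.567, 0.205] pointing down, gripper open.
Joint ranges: [-2.81, 2.81], [-0.39, 2.02], [-1.27, 1.25], [0.06, 2.57], [-1.19, 4.33], [0.19, 2], [-2.82, 2.82]. Speed limits (rad/s): [1.89, 1.89, 2.39, 2.39, 3.01, 3.01, 3.01].

### API

Orientations are given as a unit quaternion [x, y, z, w].
In Python, from station import * gives the robot as it stands.
- The arm moves only by the tool arm_command, never from a script. Its argument "steps" is a list of rows, each an object with "turn": the turn, a rotation vector about the tool's x, y, z in degrees, a list of three; "translation": the shift along the tool's x, y, z in m, a list of three; "fingers": the closure, from -1 (fully open) to 1 (shut). A call has 1 to 10 rows; each row shifts and turns the commanded pose from where the row before left it, along the tool's axes as they then stand; what a row does not reach is not made up. A row lasts 1/8 s, in which the tool goes at most 62.5 mm and 10.7 degrees, less where a joint would pass 70% of its speed; a pose out of reach is approached as far as the arm can. A call is refused whole if a number of a shift passes 0.0625 or a number of a turn 10.7, either way. A call with a gripper value outside its range is refused whole. The fingers move at their own pace and stop on an object; "newtons" is the grip in N (left out, the last holds). Time passes only in rows, so rows that do not move let the fingers close. It gives the time, the measured TCP pose, the force, the opening and the grip force at its end, in the units of the state.
- get_obs(): the state, without advancing time (a new reading comes with each control period).
- read_camera(name): name is "scene" or "top" or "wrist"; returns (picture, depth): 420x560x3 uint8, red, green, blue; 420x560 float32, m along the optical axis (not along the pixel's ray), 0 where there is no reading.
- get_calibration(name): a dict with "fov_y" (degrees; the focal length in pixels is half the picture's height over the tangent of half this angle, whatever the lens; pixels are square), "cx", "cy" (the principal point, pixels), "origin" and "rotation" of the camera in the world. Camera axes: x right, y down, z forward; pixel columns grow to the right and rows downward; lengths in m; the calibration is good to about 2 mm. A picture is of the moment at which its call begins: read the wrist's pose just before it. get_calibration takes no time and is no camera call; for the wrist camera it gives the pose at the moment of the call.
- hand_in(): hands the job in; it is judged then, once.
The state is a dict: "t": time; "joint_pos": joint angles; "qvel": joint speeds; "effort": joint torques, N m; "ee_pos": TCP position; "tool_rot": TCP orientation; "contact_force": force on the tool from outside, world axes, zero at the start; "moment": the same for the moment, N m; "opening": finger opening in m; "grip_force": force on a finger pad.
Only numpy, scipy, OpenCV 4.12 (cv2) and the standard library are available. Lean on these libraries where they do the work, as an engineer would, in place of code of your own. Each camera call takes 0.05 s, during which the arm holds its last target. There are 200 camera calls.

### The job

The model car's running gear is scattered on the bench: sort it into the grey trays. Lay both wheels flat, side by side, in the wide empty tray, stand both bushes on end, side by side, in the round dish, and lay the axle flat on the floor of the long narrow tray. Leave the glass jar standing where it is.

Things in the scene. Friction and masses are not known exactly. Their poses are not given: they have to be found in the camera images.
- wheel_a_mid (a point): One of two alike model-car wheels: a black-tyred disc with a bright aluminium hub face and small bolt circles, 54 mm in diameter, 24 mm thick, lying flat on the bench. Point: its centre, half-way up (12 mm above what it lies on); z along the wheel's axis.
- wheel_b_mid (a point): One of two alike model-car wheels: a black-tyred disc with a bright aluminium hub face and small bolt circles, 54 mm in diameter, 24 mm thick, lying flat on the bench. Point: its centre, half-way up (12 mm above what it lies on); z along the wheel's axis.
- bush_a_mid (a point): One of two alike plain aluminium bushes: a short tube, 34 mm outside, 16 mm bore, 28 mm tall, standing on end. Point: its centre, half-way up (14 mm above what it stands on); z along the tube's axis.
- bush_b_mid (a point): One of two alike plain aluminium bushes: a short tube, 34 mm outside, 16 mm bore, 28 mm tall, standing on end. Point: its centre, half-way up (14 mm above what it stands on); z along the tube's axis.
- axle_mid (a point): Dark steel axle lying flat, 110 mm long: a 14 mm square middle 66 mm long with a 10 mm round journal 22 mm long at each end; it does not roll. Point: its centre, half-way up (7 mm above what it lies on); x along its length, z up.
- wheel_tray: Wide rectangular grey plastic tray, 120 mm (its x) by 170 mm (its y) outside, 16 mm tall, walls and floor 4 mm thick. Origin: centre of its underside, on the bench; z up. Fixed to the bench, empty, turned up to 8 degrees.
- axle_tray: Long narrow grey plastic tray, 75 mm (its x) by 170 mm (its y) outside, 16 mm tall, walls and floor 4 mm thick. Origin: centre of its underside, on the bench; z up. Fixed to the bench, empty, turned up to 8 degrees.
- bush_dish: Round grey plastic dish, 130 mm across the rim, flat inside for 116 mm, 16 mm tall, wall and floor 4 mm thick. Origin: centre of its underside, on the bench; z up. Fixed to the bench, empty, turned up to 8 degrees.
- jar_mid (a point): Loose amber glass jar with a steel lid standing among the parts, 48 mm in diameter, 70 mm tall; not to be moved. Point: its centre, half-way up (35 mm above the bench); z up. Among the parts also lie two flat unlisted pieces up to 10 mm thick, a plywood offcut (50 x 38 mm) and a short scraper (80 mm long); a fourth grey tray, 100 x 170 mm, is full of hand tools and takes nothing. All parts start at least 90 mm apart, centre to centre.
Not all that is in view belongs to the job. What is shaped like the part that bears bush_b_mid but purple or yellow is not meant.

How it is judged:
At the end, for the whole second after the job is handed in: Both wheels flat and both bushes on end (within 7 degrees) on the floors of the wide tray and the round dish, the axle flat (within 5 degrees) on the floor of the narrow tray, all inside the walls, unstacked, released and at rest; the jar upright within 30 mm of its start (x of wheel_a_mid in the frame of wheel_tray between -0.035 and 0.035 m and y of wheel_a_mid in the frame of wheel_tray between -0.06 and 0.06 m and height (world z) of each of wheel_a_mid, wheel_b_mid below 0.021 m and (angle between wheel_a_mid's own z axis and vertical below 0.12 rad or angle between wheel_a_mid's own z axis and vertical above 3.02 rad) and x of wheel_b_mid in the frame of wheel_tray between -0.035 and 0.035 m and y of wheel_b_mid in the frame of wheel_tray between -0.06 and 0.06 m and (angle between wheel_b_mid's own z axis and vertical below 0.12 rad or angle between wheel_b_mid's own z axis and vertical above 3.02 rad) and horizontal distance between each of bush_a_mid, bush_b_mid and bush_dish below 0.048 m and height (world z) of each of bush_a_mid, bush_b_mid below 0.024 m and (angle between bush_a_mid's own z axis and vertical below 0.12 rad or angle between bush_a_mid's own z axis and vertical above 3.02 rad) and (angle between bush_b_mid's own z axis and vertical below 0.12 rad or angle between bush_b_mid's own z axis and vertical above 3.02 rad) and x of axle_mid in the frame of axle_tray between -0.032 and 0.032 m and y of axle_mid in the frame of axle_tray between -0.06 and 0.06 m and height (world z) of axle_mid below 0.015 m and angle between axle_mid's own x axis and vertical between 1.48 and 1.66 rad and linear speed of each of wheel_a, wheel_b, bush_a, bush_b, axle below 0.02 m/s and distance of jar_mid from where it was at the start of the episode below 0.03 m and angle between jar_mid's own z axis and vertical below 0.3 rad); the robot touches nothing.
It fails at once if the glass jar is shifted by more than 30 mm or tipped by more than 17 degrees (distance of jar_mid from where it was at the start of the episode above 0.03 m or angle between jar_mid's own z axis and vertical above 0.3 rad).
It also fails if it takes over 128 s, if anything falls off the work surface, if the arm or the gripper's body presses on something with over 40 N, if the wrist force passes 120 N, or if a joint passes its speed limit or range.

## Working session

There is one attempt and no reset: what is moved stays moved. The work goes in short steps, Python scripts to look and compute and a tool call to move; the robot and the scene stay as the last step left them, time stands still between calls to the robot, and variables do not carry over. Pictures are saved under pics/ and viewed, at most 14 in all, crops included, and the job is handed in when it is done.

Besides the shell and the picture viewer there is one more tool, called after "Emit:" as name([rows], argument=value, ...), one row to a line, values as JSON. arm_command: Moves the arm, as the interface text tells. Its arguments: {"type":"object","properties":{"steps":{"type":"array"},"newtons":{"type":"number"}},"required":["steps"]}

```bash
mkdir -p pics; ls; cat > h.py <<'E'
from station import *
import numpy as np, cv2
def snap(name,fn):
    c=get_calibration(name); im,d=read_camera(name)
    cv2.imwrite('pics/'+fn+'.png',im[:,:,::-1]); np.savez('pics/'+fn+'.npz',im=im,d=d,**{k:np.array(v) for k,v in c.items()})
    return im,d,c
def load(fn):
    return np.load('pics/'+fn+'.npz')
def pt(z,u,v,zw=None):
    f=210/np.tan(np.radians(float(z['fov_y']))/2)
    R=np.array(z['rotation']);o=np.array(z['origin'])
    if R.shape!=(3,3):
        from scipy.spatial.transform import Rotation as Q; R=Q.from_quat(R).as_matrix()
    r=R@np.array([(u-z['cx'])/f,(v-z['cy'])/f,1])
    s=float(z['d'][int(round(v)),int(round(u))]) if zw is None else (zw-o[2])/r[2]
    return o+s*r
E
python3 - <<'E'
from h import *
for n in('top','scene'):
    im,d,c=snap(n,n); print(c)
print(get_obs())
E
```

```text
pics
{'fov_y': 43.95654741763464, 'cx': 276.72566645895046, 'cy': 212.81867627108372, 'origin': array([ 0.38515701, -0.01661698,  1.14442178]), 'rotation': array([-0.69944117,  0.71012805, -0.04745094,  0.06518138])}
{'fov_y': 55.19692383836246, 'cx': 279.14088690047004, 'cy': 218.27940686045187, 'origin': array([1.13639235, 0.23810458, 0.52732761]), 'rotation': array([ 0.52056396,  0.72659597, -0.37061973, -0.25241331])}
{'t': 0.1, 'joint_pos': array([-1.17747966,  0.4179163 , -0.01033812,  1.61411262,  0.00470769,
        1.11068761, -0.05299192]), 'qvel': array([-1.07504362e-03, -1.68542894e-03,  3.30190930e-04, -5.74194658e-04,
        6.71315440e-06, -1.99625384e-04,  5.74517802e-04]), 'effort': array([ 1.80384843e-03, -8.52584052e+01,  6.40406571e-01, -4.26694000e+01,
       -4.88379376e-02,  1.64144678e-02,  7.52674987e-05]), 'ee_pos': array([0.26312791, 0.56653838, 0.20488699]), 'tool_rot': array([ 2.15674469e-01,  9.76465166e-01, -5.44070720e-04, -8.00823128e-05]), 'contact_force': array([ 0.46727031, -0.25665899,  0.14398184]), 'moment': array([ 0.02830252, -0.01342106, -0.00981761]), 'grip_force': 0.0, 'opening': 0.09364795336315444}
```

```bash
python3 -c "
import cv2
a=cv2.imread('pics/top.png');cv2.imwrite('pics/top2.png',cv2.resize(a,(800,600),interpolation=cv2.INTER_CUBIC))"
```

```text
(no output)
```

View pics/top2.png

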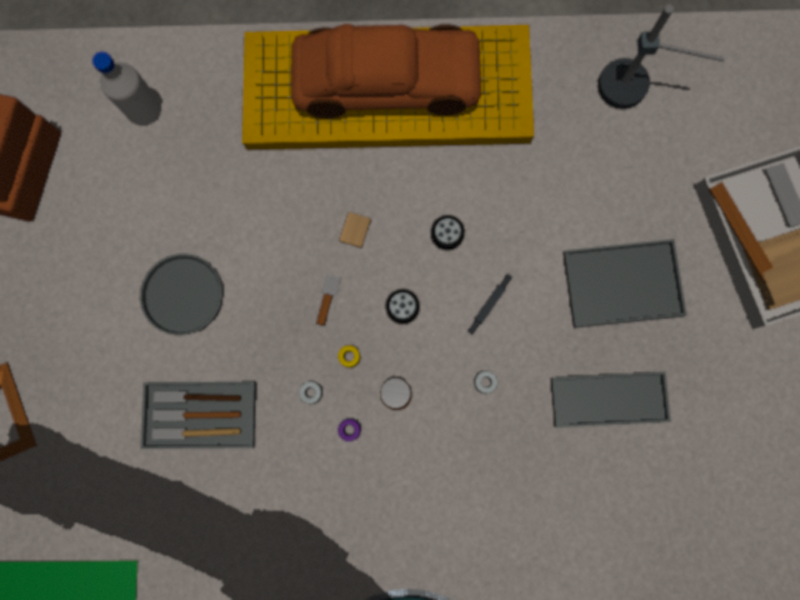

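View pics/scene.png

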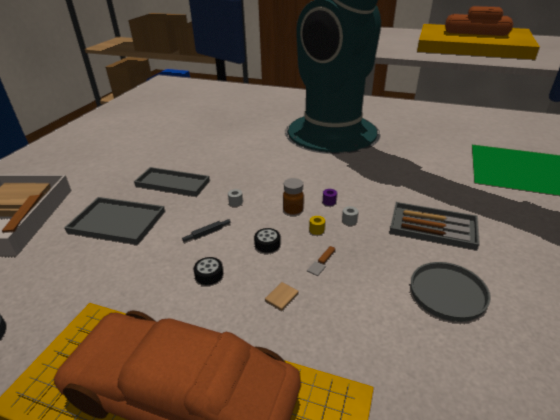

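The top picture (scaled 800×600) shows the wheels at (448,232) and (403,306), and the axle from (508,277) to (471,331). The ring-shaped candidates are silver (311,392), silver (485,382), yellow (348,356) and purple (348,430). The two silver ones fit "plain aluminium", so yellow and purple are excluded. The jar is at (396,393), the dish at (182,294), the wheel tray around (624,284) and the axle tray around (610,399). The tray at (199,414) holds tools.

```bash
python3 - <<'E'
from h import *
z=load('top'); k=.7
P=dict(wA=(448,232,.024),wB=(403,306,.024),bA=(311,392,.028),bB=(485,382,.028),yel=(348,356,.028),pur=(348,430,.028),jar=(396,393,.07),ax1=(508,277,.01),ax2=(471,331,.01),axm=(490,304,.012),
wt1=(563,250,.016),wt2=(674,241,.016),wt3=(685,315,.016),wt4=(574,327,.016),wtc=(624,284,.004),at1=(551,375,.016),at2=(666,372,.016),at3=(668,420,.016),at4=(554,426,.016),atc=(610,399,.004),dish=(182,294,.004),dl=(141,294,.016),dr=(224,294,.016),ply=(355,230,.01),scr=(328,302,.01))
for n,(u,v,h) in P.items(): print(n,pt(z,u*k,v*k,h).round(3),pt(z,u*k,v*k).round(3))
a=cv2.imread('pics/top.png')
c=np.vstack([cv2.resize(a[145:325,190:370],(600,600),interpolation=cv2.INTER_CUBIC)])
cv2.imwrite('pics/crop1.png',c)
E
```

```text
wA [ 0.677 -0.073  0.024] [ 0.677 -0.073  0.024]
wB [ 0.562 -0.001  0.024] [ 0.562 -0.001  0.023]
bA [0.434 0.138 0.028] [0.435 0.142 0.003]
bB [ 0.445 -0.122  0.028] [ 0.446 -0.125 -0.   ]
yel [0.487 0.083 0.028] [0.489 0.085 0.001]
pur [0.377 0.083 0.028] [0.377 0.085 0.003]
jar [0.429 0.01  0.07 ] [0.429 0.01  0.07 ]
ax1 [ 0.607 -0.164  0.01 ] [ 0.607 -0.164  0.009]
ax2 [ 0.524 -0.105  0.01 ] [ 0.524 -0.105  0.011]
axm [ 0.565 -0.135  0.012] [ 0.565 -0.135  0.014]
wt1 [ 0.647 -0.25   0.016] [ 0.65  -0.253  0.002]
wt2 [ 0.658 -0.421  0.016] [ 0.661 -0.426  0.003]
wt3 [ 0.542 -0.429  0.016] [ 0.542 -0.429  0.017]
wt4 [ 0.527 -0.261  0.016] [ 0.529 -0.264  0.001]
wtc [ 0.594 -0.344  0.004] [ 0.594 -0.344  0.004]
at1 [ 0.455 -0.223  0.016] [ 0.456 -0.226 -0.003]
at2 [ 0.456 -0.395  0.016] [ 0.458 -0.401 -0.002]
at3 [ 0.385 -0.393  0.016] [ 0.385 -0.393  0.016]
at4 [ 0.379 -0.224  0.016] [ 0.379 -0.225  0.007]
atc [ 0.418 -0.312  0.004] [ 0.418 -0.312  0.002]
dish [0.591 0.346 0.004] [0.591 0.346 0.001]
dl [0.59  0.406 0.016] [0.59  0.408 0.012]
dr [0.587 0.276 0.016] [0.59  0.28  0.001]
ply [0.687 0.073 0.01 ] [0.687 0.073 0.009]
scr [0.573 0.115 0.01 ] [0.573 0.115 0.011]
```

View pics/crop1.png

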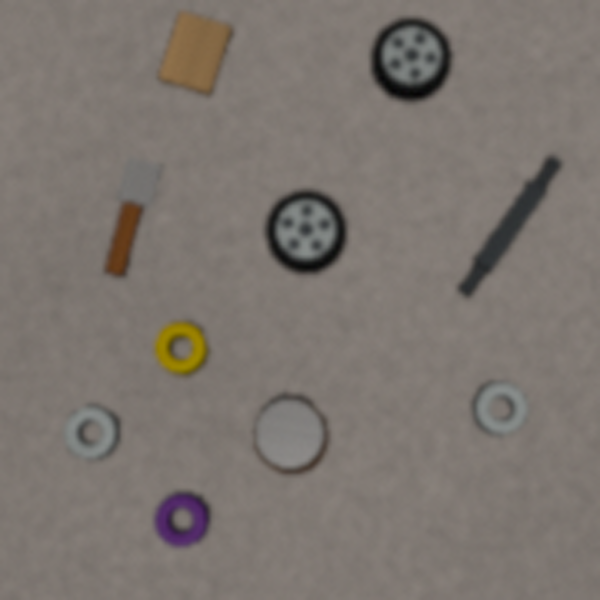

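The closest crop confirms two plain silver bushes, at crop (92,432) and (499,408). The yellow and purple rings are decoys. I'll set out for bush A, turning first so the fingers close along world X.

Emit:
arm_command([
  {"turn": [0,0,9.3],"translation": [0,0,0],"fingers": -0.3},
  {"turn": [0,0,9.3],"translation": [0,0,0],"fingers": -0.3},
  {"turn": [0,0,9.3],"translation": [0,0,0],"fingers": -0.3},
  {"turn": [0,0,9.3],"translation": [0,0,0],"fingers": -0.3},
  {"turn": [0,0,9.3],"translation": [0,0,0],"fingers": -0.3},
  {"turn": [0,0,9.3],"translation": [0,0,0],"fingers": -0.3},
  {"turn": [0,0,9.3],"translation": [0,0,0],"fingers": -0.3},
  {"turn": [0,0,0],"translation": [0,0,0],"fingers": -0.3},
], newtons=20)

```text
t: 1.1
ee_pos: [0.263, 0.5667, 0.2051]
tool_rot: [0.707, 0.707, -0.0, 0.0]
contact_force: [0.1, 0.1, -0.6]
opening: 0.0611
grip_force: 0.0
```

Emit:
arm_command([
  {"turn": [0,0,0],"translation": [-0.0429,0.0171,0],"fingers": -0.3},
  {"turn": [0,0,0],"translation": [-0.0429,0.0171,0],"fingers": -0.3},
  {"turn": [0,0,0],"translation": [-0.0429,0.0171,0],"fingers": -0.3},
  {"turn": [0,0,0],"translation": [-0.0429,0.0171,0],"fingers": -0.3},
  {"turn": [0,0,0],"translation": [-0.0429,0.0171,0],"fingers": -0.3},
  {"turn": [0,0,0],"translation": [-0.0429,0.0171,0],"fingers": -0.3},
  {"turn": [0,0,0],"translation": [-0.0429,0.0171,0],"fingers": -0.3},
  {"turn": [0,0,0],"translation": [-0.0429,0.0171,0],"fingers": -0.3},
  {"turn": [0,0,0],"translation": [-0.0429,0.0171,0],"fingers": -0.3},
  {"turn": [0,0,0],"translation": [-0.0429,0.0171,0],"fingers": -0.3},
])

```text
t: 2.35
ee_pos: [0.4345, 0.1364, 0.2056]
tool_rot: [0.705, 0.709, 0.0, 0.0]
contact_force: [-0.4, 0.6, -0.2]
opening: 0.0613
grip_force: 0.0
```

Emit:
arm_command([
  {"turn": [0,0,0],"translation": [0,0,0],"fingers": -0.3},
  {"turn": [0,0,0],"translation": [0,0,0],"fingers": -0.3},
])

```text
t: 2.6
ee_pos: [0.434, 0.1381, 0.2054]
tool_rot: [0.706, 0.708, -0.0, -0.0]
contact_force: [-0.2, 0.9, 0.5]
opening: 0.0609
grip_force: 0.0
```

```bash
python3 - <<'E'
from h import *
im,d,c=snap('wrist','w1'); print(c); o=get_obs(); print(o['ee_pos'],o['tool_rot'],o['opening'],o['t'],o['joint_pos'])
E
```

```text
{'fov_y': 58.33361943896645, 'cx': 285.34735239701837, 'cy': 209.70876117087292, 'origin': array([0.43440034, 0.20873913, 0.38551937]), 'rotation': array([9.92375956e-01, 9.59669133e-04, 4.07529867e-04, 1.23243150e-01])}
[0.43387371 0.13853756 0.20539139] [ 7.06083026e-01  7.08129050e-01 -8.80417170e-05 -3.32943368e-05] 0.06117882445919767 2.65 [-0.82716295  0.11418807  0.48611373  2.03026851 -0.06283049  1.01134519
 -0.30746259]
```

View pics/w1.png

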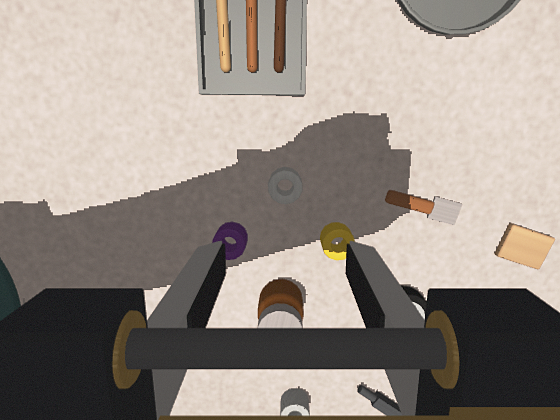

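The wrist view shows silver bush A at (285,185), purple at (231,240), yellow at (336,240) and the jar at (281,305). I'll check bush A from here.

```bash
python3 - <<'E'
from h import *
z=load('w1')
for n,u,v,h in [('bA',285.5,183,.028),('p',231,238,.028),('y',336,238,.028)]: print(n,pt(z,u,v,h).round(4),pt(z,u,v).round(4))
E
```

```text
bA [0.4349 0.1451 0.028 ] [4.349e-01 1.401e-01 2.000e-04]
p [0.3806 0.0893 0.028 ] [ 3.763e-01  7.990e-02 -2.000e-04]
y [0.4854 0.0895 0.028 ] [0.4893 0.0806 0.0013]
```

Emit:
arm_command([
  {"turn": [0,0,0],"translation": [0.002,0,0.045],"fingers": -0.3},
  {"turn": [0,0,0],"translation": [0,0,0.045],"fingers": -0.3},
  {"turn": [0,0,0],"translation": [0,0,0.045],"fingers": -0.3},
  {"turn": [0,0,0],"translation": [0,0,0.03],"fingers": -0.3},
  {"turn": [0,0,0],"translation": [0,0,0.02],"fingers": -0.3},
  {"turn": [0,0,0],"translation": [0,0,0.016],"fingers": -0.3},
  {"turn": [0,0,0],"translation": [0,0,0],"fingers": -0.3},
  {"turn": [0,0,0],"translation": [0,0,0],"fingers": 1},
  {"turn": [0,0,0],"translation": [0,0,0],"fingers": 1},
  {"turn": [0,0,0],"translation": [0,0,0],"fingers": 1},
])

```text
t: 3.9
ee_pos: [0.4344, 0.14, 0.0049]
tool_rot: [0.707, 0.707, 0.0, 0.0]
contact_force: [0.4, 0.4, 0.1]
opening: 0.0343
grip_force: 0.0
```

Emit:
arm_command([
  {"turn": [0,0,0],"translation": [0,0,0],"fingers": 1},
  {"turn": [0,0,0],"translation": [0,0,0],"fingers": 1},
  {"turn": [0,0,0],"translation": [0,0,-0.02],"fingers": 1},
  {"turn": [0,0,0],"translation": [0,0,-0.04],"fingers": 1},
  {"turn": [0,0,0],"translation": [0,0,-0.04],"fingers": 1},
  {"turn": [0,0,0],"translation": [0,0,0],"fingers": 1},
])

```text
t: 4.65
ee_pos: [0.4354, 0.1405, 0.1067]
tool_rot: [0.707, 0.707, 0.002, 0.0]
contact_force: [0.5, 0.9, -1.0]
opening: 0.0327
grip_force: 20.0
```

Emit:
arm_command([
  {"turn": [0,0,0],"translation": [0.038,0.026,0],"fingers": 1},
  {"turn": [0,0,0],"translation": [0.038,0.026,0],"fingers": 1},
  {"turn": [0,0,0],"translation": [0.038,0.026,0],"fingers": 1},
  {"turn": [0,0,0],"translation": [0.038,0.026,0],"fingers": 1},
  {"turn": [0,0,0],"translation": [0.038,0.026,0],"fingers": 1},
  {"turn": [0,0,0],"translation": [0.038,0.025,0],"fingers": 1},
  {"turn": [0,0,0],"translation": [0,0,0],"fingers": 1},
  {"turn": [0,0,0],"translation": [0,0,0],"fingers": 1},
])

```text
t: 5.65
ee_pos: [0.5887, 0.3667, 0.1031]
tool_rot: [0.707, 0.707, -0.001, 0.0]
contact_force: [-0.7, -0.2, -0.3]
opening: 0.0323
grip_force: 20.0
```

```bash
python3 - <<'E'
from h import *
im,d,c=snap('wrist','w2'); o=get_obs(); print(o['ee_pos'],o['opening'])
E
```

```text
[0.58881772 0.36646853 0.10362757] 0.03257503176274413
```

View pics/w2.png

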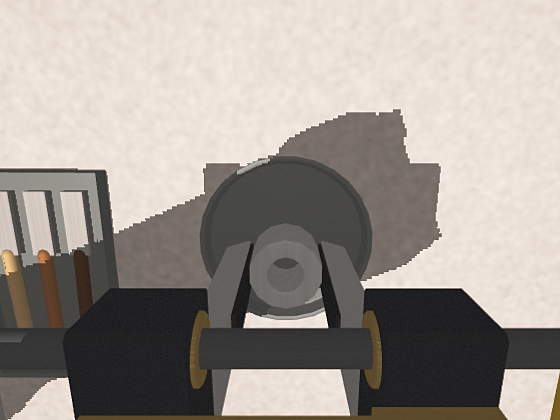

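The bush sits upright between the fingers at (286,270). The dish rim runs from (201,237) to (372,237), with its far edge at (287,156).

```bash
python3 - <<'E'
from h import *
z=load('w2')
for u,v in [(201,237),(372,237),(287,156),(275,320)]: print(pt(z,u,v,.016).round(4))
E
```

```text
[0.5264 0.3488 0.016 ]
[0.6539 0.3487 0.016 ]
[0.5905 0.4089 0.016 ]
[0.581  0.2798 0.016 ]
```

Emit:
arm_command([
  {"turn": [0,0,0],"translation": [0.001,0,0.03],"fingers": 1},
  {"turn": [0,0,0],"translation": [0,0,0.03],"fingers": 1},
  {"turn": [0,0,0],"translation": [0,0,0.015],"fingers": 1},
  {"turn": [0,0,0],"translation": [0,0,0],"fingers": 1},
  {"turn": [0,0,0],"translation": [0,0,0],"fingers": 1},
])

```text
t: 6.32
ee_pos: [0.5898, 0.3688, 0.0307]
tool_rot: [0.707, 0.707, 0.001, 0.0]
contact_force: [1.4, -0.8, -0.7]
opening: 0.0323
grip_force: 20.0
```

Emit:
arm_command([
  {"turn": [0,0,0],"translation": [0,0,0.012],"fingers": 1},
  {"turn": [0,0,0],"translation": [0,0,0.008],"fingers": 1},
  {"turn": [0,0,0],"translation": [0,0,0],"fingers": 1},
  {"turn": [0,0,0],"translation": [0,0,0],"fingers": -0.04},
  {"turn": [0,0,0],"translation": [0,0,0],"fingers": -0.04},
  {"turn": [0,0,0],"translation": [0,0,0],"fingers": -0.04},
  {"turn": [0,0,0],"translation": [0,0,0],"fingers": -0.04},
])

```text
t: 7.2
ee_pos: [0.5892, 0.3688, 0.0095]
tool_rot: [0.707, 0.707, -0.0, 0.0]
contact_force: [0.0, -0.4, -0.3]
opening: 0.0491
grip_force: 0.0
```

Emit:
arm_command([
  {"turn": [0,0,0],"translation": [0,0,-0.03],"fingers": -0.04},
  {"turn": [0,0,0],"translation": [0,0,-0.05],"fingers": -0.04},
  {"turn": [0,0,0],"translation": [0,0,-0.06],"fingers": -0.3},
  {"turn": [0,0,0],"translation": [-0.06,-0.018,0],"fingers": -0.3},
  {"turn": [0,0,0],"translation": [-0.06,-0.018,0],"fingers": -0.3},
  {"turn": [0,0,0],"translation": [-0.06,-0.018,0],"fingers": -0.3},
  {"turn": [0,0,0],"translation": [-0.06,-0.018,0],"fingers": -0.3},
  {"turn": [0,0,0],"translation": [-0.06,-0.018,0],"fingers": -0.3},
  {"turn": [0,0,0],"translation": [-0.06,-0.018,0],"fingers": -0.3},
  {"turn": [0,0,0],"translation": [-0.05,-0.018,0],"fingers": -0.3},
])

```text
t: 8.45
ee_pos: [0.4626, -0.0425, 0.1498]
tool_rot: [0.707, 0.707, 0.0, 0.0]
contact_force: [1.0, 0.2, -0.1]
opening: 0.0612
grip_force: 0.0
```

Emit:
arm_command([
  {"turn": [0,0,0],"translation": [-0.04,-0.01,0],"fingers": -0.3},
  {"turn": [0,0,0],"translation": [-0.04,-0.01,0],"fingers": -0.3},
  {"turn": [0,0,0],"translation": [0,0,0],"fingers": -0.3},
  {"turn": [0,0,0],"translation": [0,0,0],"fingers": -0.3},
])

```text
t: 8.95
ee_pos: [0.4436, -0.1199, 0.1496]
tool_rot: [0.707, 0.707, 0.0, 0.0]
contact_force: [0.4, -0.2, -0.2]
opening: 0.0611
grip_force: 0.0
```

```bash
python3 - <<'E'
from h import *
im,d,c=snap('wrist','w3'); o=get_obs(); print(o['ee_pos'],o['opening'])
E
```

```text
[ 0.44366048 -0.11951647  0.14949221] 0.06115106062476641
```

View pics/w3.png

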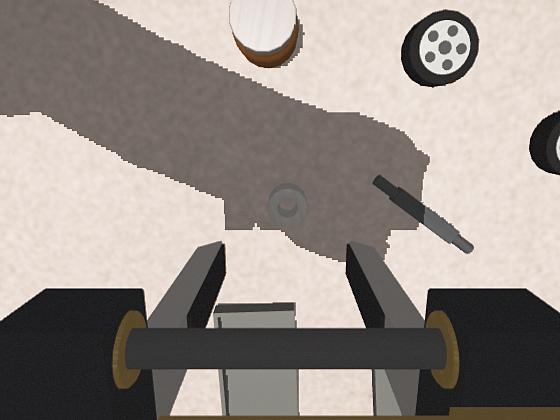

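Silver bush B is at (287,203), centred between the fingers, with the jar clear at (265,25). Grasping.

Emit:
arm_command([
  {"turn": [0,0,0],"translation": [-0.001,0.001,0.045],"fingers": -0.3},
  {"turn": [0,0,0],"translation": [0,0,0.045],"fingers": -0.3},
  {"turn": [0,0,0],"translation": [0,0,0.03],"fingers": -0.3},
  {"turn": [0,0,0],"translation": [0,0,0.017],"fingers": -0.3},
  {"turn": [0,0,0],"translation": [0,0,0.008],"fingers": -0.3},
  {"turn": [0,0,0],"translation": [0,0,0],"fingers": -0.3},
  {"turn": [0,0,0],"translation": [0,0,0],"fingers": 1},
  {"turn": [0,0,0],"translation": [0,0,0],"fingers": 1},
  {"turn": [0,0,0],"translation": [0,0,0],"fingers": 1},
  {"turn": [0,0,0],"translation": [0,0,0],"fingers": 1},
])

```text
t: 10.25
ee_pos: [0.4446, -0.1214, 0.0048]
tool_rot: [0.707, 0.707, 0.0, 0.0]
contact_force: [-1.9, 0.9, 7.1]
opening: 0.0344
grip_force: 20.0
```

Emit:
arm_command([
  {"turn": [0,0,0],"translation": [0,0,0],"fingers": 1},
  {"turn": [0,0,0],"translation": [0,0,-0.02],"fingers": 1},
  {"turn": [0,0,0],"translation": [0,0,-0.04],"fingers": 1},
  {"turn": [0,0,0],"translation": [0,0,-0.045],"fingers": 1},
  {"turn": [0,0,0],"translation": [0,0,-0.04],"fingers": 1},
  {"turn": [0,0,0],"translation": [0,0,0],"fingers": 1},
  {"turn": [0,0,0],"translation": [0,0,0],"fingers": 1},
])

```text
t: 11.12
ee_pos: [0.444, -0.1211, 0.1489]
tool_rot: [0.707, 0.707, -0.0, -0.0]
contact_force: [-0.5, 0.1, -0.9]
opening: 0.0343
grip_force: 20.0
```

Emit:
arm_command([
  {"turn": [0,0,0],"translation": [0.044,0.0146,0],"fingers": 1},
  {"turn": [0,0,0],"translation": [0.044,0.0146,0],"fingers": 1},
  {"turn": [0,0,0],"translation": [0.044,0.0146,0],"fingers": 1},
  {"turn": [0,0,0],"translation": [0.044,0.0146,0],"fingers": 1},
  {"turn": [0,0,0],"translation": [0.044,0.0146,0],"fingers": 1},
  {"turn": [0,0,0],"translation": [0.044,0.0146,0],"fingers": 1},
  {"turn": [0,0,0],"translation": [0.044,0.0146,0],"fingers": 1},
  {"turn": [0,0,0],"translation": [0.044,0.0146,0],"fingers": 1},
  {"turn": [0,0,0],"translation": [0.044,0.0146,0],"fingers": 1},
  {"turn": [0,0,0],"translation": [0.044,0.0146,0],"fingers": 1},
])

```text
t: 12.38
ee_pos: [0.5902, 0.3196, 0.1472]
tool_rot: [0.707, 0.707, -0.001, -0.0]
contact_force: [0.9, -1.3, -0.3]
opening: 0.0344
grip_force: 20.0
```

Emit:
arm_command([
  {"turn": [0,0,0],"translation": [0,0,0.03],"fingers": 1},
  {"turn": [0,0,0],"translation": [0,0,0.03],"fingers": 1},
  {"turn": [0,0,0],"translation": [0,0,0.03],"fingers": 1},
  {"turn": [0,0,0],"translation": [0,0,0],"fingers": 1},
  {"turn": [0,0,0],"translation": [0,0,0],"fingers": 1},
])

```text
t: 13.0
ee_pos: [0.5907, 0.3183, 0.0597]
tool_rot: [0.707, 0.707, -0.0, 0.0]
contact_force: [-0.0, 0.5, -0.4]
opening: 0.034
grip_force: 20.0
```

Emit:
arm_command([
  {"turn": [0,0,0],"translation": [0,0,0.025],"fingers": 1},
  {"turn": [0,0,0],"translation": [0,0,0.016],"fingers": 1},
  {"turn": [0,0,0],"translation": [0,0,0.009],"fingers": 1},
  {"turn": [0,0,0],"translation": [0,0,0],"fingers": 1},
  {"turn": [0,0,0],"translation": [0,0,0],"fingers": 1},
  {"turn": [0,0,0],"translation": [0,0,0],"fingers": -0.04},
  {"turn": [0,0,0],"translation": [0,0,0],"fingers": -0.04},
  {"turn": [0,0,0],"translation": [0,0,0],"fingers": -0.04},
  {"turn": [0,0,0],"translation": [0,0,0],"fingers": -0.04},
])

```text
t: 14.12
ee_pos: [0.5904, 0.3186, 0.0095]
tool_rot: [0.707, 0.707, 0.0, 0.0]
contact_force: [-0.4, 0.2, -0.1]
opening: 0.0491
grip_force: 0.0
```

Emit:
arm_command([
  {"turn": [0,0,0],"translation": [0,0,-0.03],"fingers": -0.04},
  {"turn": [0,0,0],"translation": [0,0,-0.05],"fingers": -0.04},
  {"turn": [0,0,0],"translation": [0,0,-0.06],"fingers": -0.9},
  {"turn": [0,0,0],"translation": [-0.0456,-0.004,0],"fingers": -0.9},
  {"turn": [0,0,0],"translation": [-0.0456,-0.004,0],"fingers": -0.9},
  {"turn": [0,0,0],"translation": [-0.0456,-0.004,0],"fingers": -0.9},
  {"turn": [0,0,0],"translation": [-0.0456,-0.004,0],"fingers": -0.9},
  {"turn": [0,0,0],"translation": [-0.0456,-0.004,0],"fingers": -0.9},
  {"turn": [0,0,0],"translation": [-0.0456,-0.004,0],"fingers": -0.9},
  {"turn": [0,0,0],"translation": [-0.0456,-0.004,0],"fingers": -0.9},
])

```text
t: 15.38
ee_pos: [0.5621, -0.0021, 0.1497]
tool_rot: [0.707, 0.707, 0.0, 0.0]
contact_force: [0.7, -0.3, -1.2]
opening: 0.0896
grip_force: 0.0
```

Emit:
arm_command([
  {"turn": [0,0,0],"translation": [0,0,0],"fingers": -0.9},
  {"turn": [0,0,0],"translation": [0,0,0],"fingers": -0.9},
])

```text
t: 15.62
ee_pos: [0.5625, 0.0, 0.1495]
tool_rot: [0.707, 0.707, 0.0, -0.0]
contact_force: [0.5, 1.0, -0.4]
opening: 0.0894
grip_force: 0.0
```

```bash
python3 - <<'E'
from h import *
im,d,c=snap('wrist','w4'); snap('top','t4'); o=get_obs(); print(o['ee_pos'],o['opening'])
a=cv2.imread('pics/w4.png'); b=cv2.imread('pics/t4.png')
cv2.imwrite('pics/v4.png',np.hstack([cv2.resize(a,(400,300)),cv2.resize(b[160:250,80:200],(400,300),interpolation=cv2.INTER_CUBIC)]))
E
```

```text
[0.56248897 0.0006264  0.14937063] 0.08949806026332145
```

View pics/v4.png

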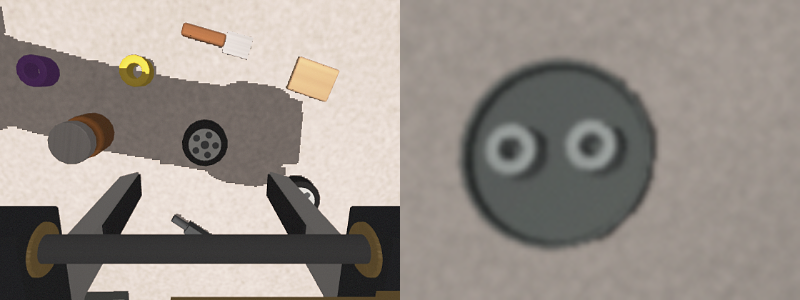

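Both bushes stand in the dish (crop at (510,150) and (592,145)), and the wheel is centred at (205,143) in the left half.

Emit:
arm_command([
  {"turn": [0,0,0],"translation": [0,0,0.045],"fingers": -0.9},
  {"turn": [0,0,0],"translation": [0,0,0.045],"fingers": -0.9},
  {"turn": [0,0,0],"translation": [0,0,0.03],"fingers": -0.9},
  {"turn": [0,0,0],"translation": [0,0,0.017],"fingers": -0.9},
  {"turn": [0,0,0],"translation": [0,0,0.008],"fingers": -0.9},
  {"turn": [0,0,0],"translation": [0,0,0],"fingers": -0.9},
  {"turn": [0,0,0],"translation": [0,0,0],"fingers": 1},
  {"turn": [0,0,0],"translation": [0,0,0],"fingers": 1},
  {"turn": [0,0,0],"translation": [0,0,0],"fingers": 1},
  {"turn": [0,0,0],"translation": [0,0,0],"fingers": 1},
], newtons=25)

```text
t: 16.98
ee_pos: [0.5625, -0.0006, 0.0047]
tool_rot: [0.707, 0.707, 0.0, 0.0]
contact_force: [-0.0, 0.8, 2.4]
opening: 0.0536
grip_force: 25.0
```

Emit:
arm_command([
  {"turn": [0,0,0],"translation": [0,0,0],"fingers": 1},
  {"turn": [0,0,0],"translation": [0,0,-0.02],"fingers": 1},
  {"turn": [0,0,0],"translation": [0,0,-0.04],"fingers": 1},
  {"turn": [0,0,0],"translation": [0,0,-0.045],"fingers": 1},
  {"turn": [0,0,0],"translation": [0,0,0],"fingers": 1},
  {"turn": [0,0,0],"translation": [0,0,0],"fingers": 1},
])

```text
t: 17.73
ee_pos: [0.5622, -0.0004, 0.1097]
tool_rot: [0.707, 0.707, 0.0, -0.0]
contact_force: [-0.4, -0.5, -1.8]
opening: 0.0533
grip_force: 25.0
```

Emit:
arm_command([
  {"turn": [0,0,0],"translation": [-0.042,0.0038,0],"fingers": 1},
  {"turn": [0,0,0],"translation": [-0.042,0.0038,0],"fingers": 1},
  {"turn": [0,0,0],"translation": [-0.042,0.0038,0],"fingers": 1},
  {"turn": [0,0,0],"translation": [-0.042,0.0038,0],"fingers": 1},
  {"turn": [0,0,0],"translation": [-0.042,0.0038,0],"fingers": 1},
  {"turn": [0,0,0],"translation": [-0.042,0.0038,0],"fingers": 1},
  {"turn": [0,0,0],"translation": [-0.042,0.0038,0],"fingers": 1},
  {"turn": [0,0,0],"translation": [-0.042,0.0038,0],"fingers": 1},
  {"turn": [0,0,-4.4],"translation": [-0.042,0.0038,0],"fingers": 1},
  {"turn": [0,0,0],"translation": [0,0,0],"fingers": 1},
])

```text
t: 18.98
ee_pos: [0.5944, -0.3822, 0.1079]
tool_rot: [0.681, 0.733, -0.001, -0.001]
contact_force: [-0.0, 0.2, -1.6]
opening: 0.0536
grip_force: 25.0
```

Emit:
arm_command([
  {"turn": [0,0,0],"translation": [0,0,0],"fingers": 1},
])

```text
t: 19.1
ee_pos: [0.596, -0.378, 0.1082]
tool_rot: [0.68, 0.733, -0.0, -0.001]
contact_force: [-0.4, 0.5, -1.0]
opening: 0.0534
grip_force: 25.0
```

```bash
python3 - <<'E'
from h import *
im,d,c=snap('wrist','w5'); o=get_obs(); print(o['ee_pos'],o['tool_rot'],o['opening'])
E
```

```text
[ 0.59640236 -0.37741129  0.10857544] [ 6.79391431e-01  7.33775594e-01  1.98062438e-05 -8.12929428e-04] 0.05385662409544877
```

View pics/w5.png

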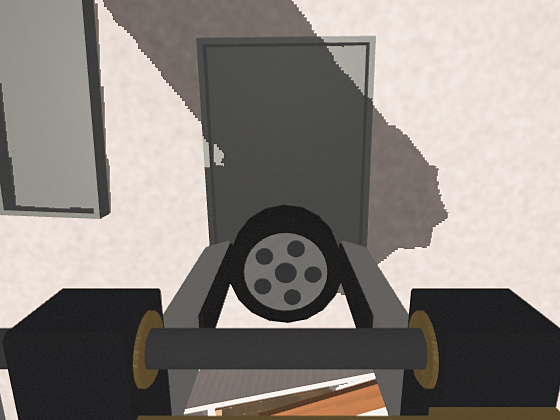

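The wheel is flat in the grip at (286,270). The tray's +y rim corners are at (198,39) and (375,37), and the axle tray's near edge is at lower left, with a corner at (103,217).

```bash
python3 - <<'E'
from h import *
z=load('w5')
for u,v in [(198,39),(375,37),(209,240),(368,240),(103,217),(97,0)]: print(pt(z,u,v,.016).round(4))
E
```

```text
[ 0.5292 -0.2627  0.016 ]
[ 0.6473 -0.2526  0.016 ]
[ 0.5402 -0.4041  0.016 ]
[ 0.661  -0.3949  0.016 ]
[ 0.4604 -0.3919  0.016 ]
[ 0.4627 -0.244   0.016 ]
```

Emit:
arm_command([
  {"turn": [0,0,0],"translation": [0,0.001,0.03],"fingers": 1},
  {"turn": [0,0,0],"translation": [0,0,0.03],"fingers": 1},
  {"turn": [0,0,0],"translation": [0,0,0.02],"fingers": 1},
  {"turn": [0,0,0],"translation": [0,0,0.012],"fingers": 1},
  {"turn": [0,0,0],"translation": [0,0,0.006],"fingers": 1},
  {"turn": [0,0,0],"translation": [0,0,0],"fingers": 1},
  {"turn": [0,0,0],"translation": [0,0,0],"fingers": -0.5},
  {"turn": [0,0,0],"translation": [0,0,0],"fingers": -0.5},
  {"turn": [0,0,0],"translation": [0,0,0],"fingers": -0.5},
  {"turn": [0,0,0],"translation": [0,0,0],"fingers": -0.5},
])

```text
t: 20.4
ee_pos: [0.5975, -0.3786, 0.0116]
tool_rot: [0.68, 0.734, -0.0, 0.0]
contact_force: [-0.0, 0.8, -1.0]
opening: 0.0705
grip_force: 0.0
```

Emit:
arm_command([
  {"turn": [0,0,0],"translation": [0,0,-0.03],"fingers": -0.5},
  {"turn": [0,0,0],"translation": [0,0,-0.05],"fingers": -0.5},
  {"turn": [0,0,0],"translation": [0,0,-0.06],"fingers": -0.9},
  {"turn": [0,0,4.8],"translation": [0,0,0],"fingers": -0.9},
  {"turn": [0,0,0],"translation": [0,0,0],"fingers": -0.9},
])

```text
t: 21.02
ee_pos: [0.5976, -0.3784, 0.1517]
tool_rot: [0.709, 0.705, 0.0, 0.0]
contact_force: [0.6, 0.6, -0.8]
opening: 0.0893
grip_force: 0.0
```

Emit:
arm_command([
  {"turn": [0,0,0],"translation": [0.0436,0.0114,0],"fingers": -0.9},
  {"turn": [0,0,0],"translation": [0.0436,0.0114,0],"fingers": -0.9},
  {"turn": [0,0,0],"translation": [0.0436,0.0114,0],"fingers": -0.9},
  {"turn": [0,0,0],"translation": [0.0436,0.0114,0],"fingers": -0.9},
  {"turn": [0,0,0],"translation": [0.0436,0.0114,0],"fingers": -0.9},
  {"turn": [0,0,0],"translation": [0.0436,0.0114,0],"fingers": -0.9},
  {"turn": [0,0,0],"translation": [0.0436,0.0114,0],"fingers": -0.9},
  {"turn": [0,0,0],"translation": [0,0,0],"fingers": -0.9},
  {"turn": [0,0,0],"translation": [0,0,0],"fingers": -0.9},
])

```text
t: 22.15
ee_pos: [0.679, -0.0745, 0.1507]
tool_rot: [0.709, 0.705, -0.001, -0.0]
contact_force: [-0.2, -0.6, 0.0]
opening: 0.0894
grip_force: 0.0
```

```bash
python3 - <<'E'
from h import *
im,d,c=snap('wrist','w6'); o=get_obs(); print(o['ee_pos'],o['tool_rot'],o['opening'])
snap('top','t6'); b=cv2.imread('pics/t6.png')
cv2.imwrite('pics/v6.png',np.hstack([cv2.resize(im[:,:,::-1],(400,300)),cv2.resize(b[160:310,350:500],(300,300),interpolation=cv2.INTER_CUBIC)]))
E
```

```text
[ 0.67895677 -0.07516024  0.1509867 ] [ 7.09733219e-01  7.04470303e-01 -5.83780566e-04 -9.39648532e-05] 0.08952070212867785
```

View pics/v6.png

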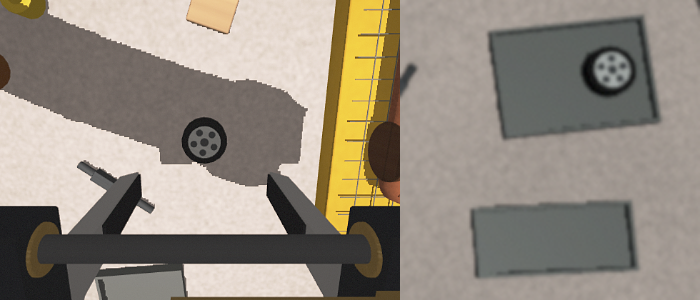

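Wheel B lies flat in the tray (crop (612,68)), and wheel A is centred at (204,141). Grasping it.

Emit:
arm_command([
  {"turn": [0,0,0],"translation": [0.001,-0.001,0.045],"fingers": -0.9},
  {"turn": [0,0,0],"translation": [0,0,0.045],"fingers": -0.9},
  {"turn": [0,0,0],"translation": [0,0,0.03],"fingers": -0.9},
  {"turn": [0,0,0],"translation": [0,0,0.017],"fingers": -0.9},
  {"turn": [0,0,0],"translation": [0,0,0.009],"fingers": -0.9},
  {"turn": [0,0,0],"translation": [0,0,0],"fingers": -0.9},
  {"turn": [0,0,0],"translation": [0,0,0],"fingers": 1},
  {"turn": [0,0,0],"translation": [0,0,0],"fingers": 1},
  {"turn": [0,0,0],"translation": [0,0,0],"fingers": 1},
  {"turn": [0,0,0],"translation": [0,0,0],"fingers": 1},
])

```text
t: 23.5
ee_pos: [0.6787, -0.0729, 0.0057]
tool_rot: [0.71, 0.705, 0.0, 0.0]
contact_force: [-0.6, 0.4, 1.6]
opening: 0.0534
grip_force: 25.0
```

Emit:
arm_command([
  {"turn": [0,0,0],"translation": [0,0,0],"fingers": 1},
  {"turn": [0,0,0],"translation": [0,0,-0.02],"fingers": 1},
  {"turn": [0,0,0],"translation": [0,0,-0.04],"fingers": 1},
  {"turn": [0,0,0],"translation": [0,0,-0.045],"fingers": 1},
  {"turn": [0,0,0],"translation": [0,0,0],"fingers": 1},
  {"turn": [0,0,0],"translation": [0,0,0],"fingers": 1},
])

```text
t: 24.25
ee_pos: [0.6784, -0.0728, 0.1109]
tool_rot: [0.71, 0.705, 0.0, 0.0]
contact_force: [-1.1, -0.0, -1.0]
opening: 0.0532
grip_force: 25.0
```

Emit:
arm_command([
  {"turn": [0,0,0],"translation": [-0.0385,-0.0144,0],"fingers": 1},
  {"turn": [0,0,0],"translation": [-0.0385,-0.0144,0],"fingers": 1},
  {"turn": [0,0,0],"translation": [-0.0385,-0.0144,0],"fingers": 1},
  {"turn": [0,0,0],"translation": [-0.0385,-0.0144,0],"fingers": 1},
  {"turn": [0,0,0],"translation": [-0.0385,-0.0144,0],"fingers": 1},
  {"turn": [0,0,-5],"translation": [-0.0385,-0.0144,0],"fingers": 1},
  {"turn": [0,0,0],"translation": [0,0,0.03],"fingers": 1},
  {"turn": [0,0,0],"translation": [0,0,0.03],"fingers": 1},
  {"turn": [0,0,0],"translation": [0,0,0],"fingers": 1},
  {"turn": [0,0,0],"translation": [0,0,0],"fingers": 1},
])

```text
t: 25.5
ee_pos: [0.5906, -0.3035, 0.0512]
tool_rot: [0.678, 0.735, -0.0, 0.0]
contact_force: [0.9, 0.2, -0.3]
opening: 0.0535
grip_force: 25.0
```

Emit:
arm_command([
  {"turn": [0,0,0],"translation": [0,0.0015,0.022],"fingers": 1},
  {"turn": [0,0,0],"translation": [0,0,0.012],"fingers": 1},
  {"turn": [0,0,0],"translation": [0,0,0.006],"fingers": 1},
  {"turn": [0,0,0],"translation": [0,0,0],"fingers": 1},
  {"turn": [0,0,0],"translation": [0,0,0],"fingers": -0.5},
  {"turn": [0,0,0],"translation": [0,0,0],"fingers": -0.5},
  {"turn": [0,0,0],"translation": [0,0,0],"fingers": -0.5},
  {"turn": [0,0,0],"translation": [0,0,0],"fingers": -0.5},
])

```text
t: 26.5
ee_pos: [0.592, -0.3032, 0.0106]
tool_rot: [0.678, 0.735, -0.0, 0.0]
contact_force: [0.3, 0.0, -0.2]
opening: 0.0704
grip_force: 0.0
```

Emit:
arm_command([
  {"turn": [0,0,0],"translation": [0,0,-0.03],"fingers": -0.5},
  {"turn": [0,0,0],"translation": [0,0,-0.05],"fingers": -0.5},
  {"turn": [0,0,0],"translation": [0,0,-0.06],"fingers": -0.3},
  {"turn": [0,0,0],"translation": [0.0425,-0.0031,0],"fingers": -0.1},
  {"turn": [0,0,0],"translation": [0.0425,-0.0031,0],"fingers": -0.1},
  {"turn": [0,0,0],"translation": [0.0425,-0.0031,0],"fingers": -0.1},
  {"turn": [0,0,0],"translation": [0.0425,-0.0031,0],"fingers": -0.1},
  {"turn": [0,0,-10],"translation": [0,0,0],"fingers": -0.1},
  {"turn": [0,0,-10],"translation": [0,0,0],"fingers": -0.1},
  {"turn": [0,0,-10],"translation": [0,0,0],"fingers": -0.1},
])

```text
t: 27.75
ee_pos: [0.566, -0.1346, 0.1506]
tool_rot: [0.462, 0.887, 0.0, 0.0]
contact_force: [-0.4, -0.1, -0.1]
opening: 0.0521
grip_force: 0.0
```

Emit:
arm_command([
  {"turn": [0,0,-10],"translation": [0,0,0],"fingers": -0.1},
  {"turn": [0,0,-10],"translation": [0,0,0],"fingers": -0.1},
  {"turn": [0,0,0],"translation": [0,0,0],"fingers": -0.1},
  {"turn": [0,0,0],"translation": [0,0,0],"fingers": -0.1},
])

```text
t: 28.25
ee_pos: [0.566, -0.1348, 0.1505]
tool_rot: [0.306, 0.952, -0.0, 0.0]
contact_force: [0.5, -0.3, -0.1]
opening: 0.0517
grip_force: 0.0
```

```bash
python3 - <<'E'
from h import *
im,d,c=snap('wrist','w7'); o=get_obs(); print(o['ee_pos'],o['tool_rot'],o['opening'],o['joint_pos'])
snap('top','t7'); b=cv2.imread('pics/t7.png')
cv2.imwrite('pics/v7.png',np.hstack([im[:,:,::-1],cv2.resize(b[150:310,385:485],(240,420),interpolation=cv2.INTER_CUBIC)]))
E
```

```text
[ 0.56596143 -0.13475084  0.15048996] [ 3.05821481e-01  9.52088871e-01 -5.86051889e-05  3.03305162e-05] 0.051634070126929624 [-0.09226105  0.41494337  0.34813001  1.78755895 -0.16758942  0.96799024
  1.27320159]
```

View pics/v7.png

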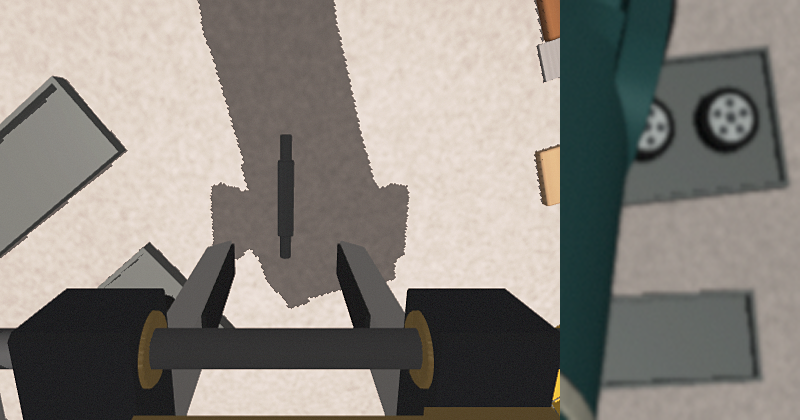

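Both wheels lie flat in the wide tray. The axle is centred and aligned between the fingers, from (286,135) to (286,258). Grasping it.

Emit:
arm_command([
  {"turn": [0,0,0],"translation": [0,0,0.045],"fingers": -0.1},
  {"turn": [0,0,0],"translation": [0,0,0.045],"fingers": -0.1},
  {"turn": [0,0,0],"translation": [0,0,0.03],"fingers": -0.1},
  {"turn": [0,0,0],"translation": [0,0,0.017],"fingers": -0.1},
  {"turn": [0,0,0],"translation": [0,0,0.0095],"fingers": -0.1},
  {"turn": [0,0,0],"translation": [0,0,0],"fingers": -0.1},
  {"turn": [0,0,0],"translation": [0,0,0],"fingers": 1},
  {"turn": [0,0,0],"translation": [0,0,0],"fingers": 1},
  {"turn": [0,0,0],"translation": [0,0,0],"fingers": 1},
  {"turn": [0,0,0],"translation": [0,0,0],"fingers": 1},
], newtons=30)

```text
t: 29.6
ee_pos: [0.5661, -0.1347, 0.0042]
tool_rot: [0.304, 0.953, -0.0, 0.0]
contact_force: [-0.3, -0.3, 0.0]
opening: 0.0149
grip_force: 0.0
```

Emit:
arm_command([
  {"turn": [0,0,0],"translation": [0,0,0],"fingers": 1},
  {"turn": [0,0,0],"translation": [0,0,-0.02],"fingers": 1},
  {"turn": [0,0,0],"translation": [0,0,-0.04],"fingers": 1},
  {"turn": [0,0,0],"translation": [0,0,-0.045],"fingers": 1},
  {"turn": [0,0,9],"translation": [0,0,0],"fingers": 1},
  {"turn": [0,0,9],"translation": [0,0,0],"fingers": 1},
  {"turn": [0,0,9],"translation": [0,0,0],"fingers": 1},
  {"turn": [0,0,9],"translation": [0,0,0],"fingers": 1},
  {"turn": [0,0,9],"translation": [0,0,0],"fingers": 1},
  {"turn": [0,0,9],"translation": [0,0,0],"fingers": 1},
])

```text
t: 30.85
ee_pos: [0.5661, -0.1346, 0.1103]
tool_rot: [0.705, 0.709, 0.0, 0.0]
contact_force: [0.5, 0.5, -1.6]
opening: 0.0134
grip_force: 30.0
```

Emit:
arm_command([
  {"turn": [0,0,0],"translation": [0,0,0],"fingers": 1},
  {"turn": [0,0,0],"translation": [0,0,0],"fingers": 1},
])

```text
t: 31.1
ee_pos: [0.5661, -0.1346, 0.1096]
tool_rot: [0.702, 0.712, 0.0, 0.0]
contact_force: [-0.7, -0.2, 0.4]
opening: 0.0135
grip_force: 30.0
```

Emit:
arm_command([
  {"turn": [0,0,0],"translation": [-0.035,-0.029,0],"fingers": 1},
  {"turn": [0,0,0],"translation": [-0.035,-0.029,0],"fingers": 1},
  {"turn": [0,0,0],"translation": [-0.035,-0.029,0],"fingers": 1},
  {"turn": [0,0,0],"translation": [-0.035,-0.029,0],"fingers": 1},
  {"turn": [0,0,0],"translation": [-0.035,-0.029,0],"fingers": 1},
  {"turn": [0,0,0],"translation": [0,0,0],"fingers": 1},
  {"turn": [0,0,0],"translation": [0,0,0],"fingers": 1},
])

```text
t: 31.98
ee_pos: [0.4232, -0.3109, 0.1092]
tool_rot: [0.703, 0.711, 0.0, 0.0]
contact_force: [1.5, 1.1, -0.8]
opening: 0.0137
grip_force: 30.0
```

```bash
python3 - <<'E'
from h import *
im,d,c=snap('wrist','w8'); o=get_obs(); print(o['ee_pos'],o['tool_rot'],o['opening'])
E
```

```text
[ 0.42348899 -0.31047441  0.10910348] [7.02632236e-01 7.11553155e-01 2.18236096e-04 3.08653192e-05] 0.013690793535626218
```

View pics/w8.png

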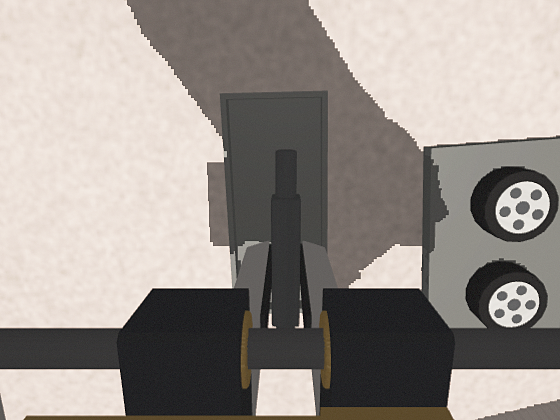

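The axle hangs straight at (286,240). The narrow tray's far rim corners are at (221,94) and (328,92).

```bash
python3 - <<'E'
from h import *
z=load('w8')
for u,v in [(221,94),(328,92),(233,245),(327,245)]: print(pt(z,u,v,.016).round(4))
E
```

```text
[ 0.3783 -0.2267  0.016 ]
[ 0.4526 -0.2246  0.016 ]
[ 0.3841 -0.3375  0.016 ]
[ 0.4562 -0.3367  0.016 ]
```

Emit:
arm_command([
  {"turn": [0,0,-1],"translation": [0,-0.004,0.03],"fingers": 1},
  {"turn": [0,0,0],"translation": [0,0,0.03],"fingers": 1},
  {"turn": [0,0,0],"translation": [0,0,0.02],"fingers": 1},
  {"turn": [0,0,0],"translation": [0,0,0.012],"fingers": 1},
  {"turn": [0,0,0],"translation": [0,0,0.006],"fingers": 1},
  {"turn": [0,0,0],"translation": [0,0,0.001],"fingers": 1},
  {"turn": [0,0,0],"translation": [0,0,0],"fingers": 1},
])

```text
t: 32.9
ee_pos: [0.4191, -0.3114, 0.0105]
tool_rot: [0.697, 0.717, 0.0, 0.0]
contact_force: [-0.1, -0.2, -0.6]
opening: 0.0135
grip_force: 30.0
```

Emit:
arm_command([
  {"turn": [0,0,0],"translation": [0,0,0],"fingers": 0.4},
  {"turn": [0,0,0],"translation": [0,0,0],"fingers": 0.4},
  {"turn": [0,0,0],"translation": [0,0,0],"fingers": 0.4},
  {"turn": [0,0,0],"translation": [0,0,-0.03],"fingers": 0.4},
  {"turn": [0,0,0],"translation": [0,0,-0.05],"fingers": 0.4},
  {"turn": [0,0,0],"translation": [0,0,-0.06],"fingers": 0.4},
  {"turn": [0,0,0],"translation": [0,0,-0.06],"fingers": 0.4},
  {"turn": [0,0,0],"translation": [0,0,0],"fingers": 0.4},
  {"turn": [0,0,0],"translation": [0,0,0],"fingers": 0.4},
])

```text
t: 34.02
ee_pos: [0.4187, -0.3109, 0.2097]
tool_rot: [0.697, 0.717, 0.0, -0.0]
contact_force: [-0.5, 0.5, -0.8]
opening: 0.0282
grip_force: 0.0
```

```bash
python3 - <<'E'
from h import *
im,d,c=snap('wrist','w9'); a,_,_=snap('scene','s9'); snap('top','t9')
a=a[150:330,60:500]
cv2.imwrite('pics/v9.png',np.vstack([cv2.resize(a,(733,300),interpolation=cv2.INTER_CUBIC),np.hstack([cv2.resize(im,(400,300)),np.zeros((300,333,3),np.uint8)])])[:,:,::-1])
E
```

```text
(no output)
```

View pics/v9.png

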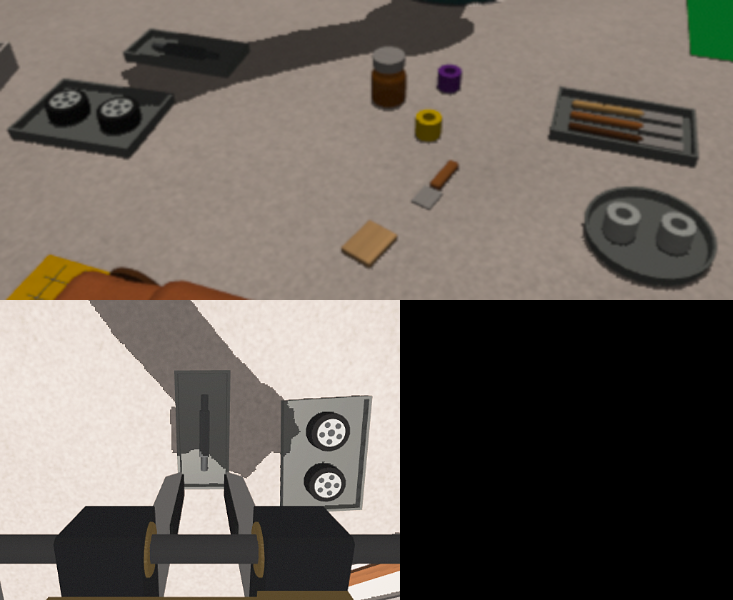

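The axle lies flat in the narrow tray at (185,48). The wheels are flat at (68,105) and (119,112), and both bushes stand in the dish at (622,222) and (677,232). The jar is upright at (388,78).

```bash
python3 -c "
from station import *
print(hand_in())"
```

```text
the job is handed in; nothing more can be done
None
```

I handed the job in at about 34 s: both wheels lie flat in the wide tray, both silver bushes stand in the round dish, the axle lies flat in the narrow tray, and the jar still stands where it was; the station gave no verdict.

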